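# Nest the swatch tile and hold the stencil off it for soft-edged spraying

### The job

I am about to spray soft-edged stripes over the large striped tile: lay it in the pin nest and let go, so that it lies flat on the board between the steel pins. Only then take the stencil with the three long slots by its wooden batten, lift it over the bottles and cups without disturbing anything, and hold it level about 8 mm above the tile, centred, its batten parallel to the tile's long sides, never touching the tile. Finish like that, still holding the stencil steady in the air: do not put it down or let go.

Things in the scene. Friction and masses are not known exactly. Their poses are not given: they have to be found in the camera images.
- swatch_tile: Large ceramic swatch tile with coloured stripes, 62 (x) x 82 (y) x 10 mm, 60 g or so, lying loose, stripes up. Origin: centre of its underside, z up. It may lie in the nest either way round.
- nest: Pin nest, fixed: plywood board 112 (x) x 132 (y) x 12 mm with eight round-topped steel pins, 6 mm thick and 8 mm high above the board: at x = +-36, y = +-32 and at x = +-20, y = +-46 mm. The pins leave a rectangle of 66 (x) x 86 (y) mm for the tile, 2 mm to spare on each side; the seated tile's face stands 2 mm above the pin tops. Between the pins the sides are open for fingers (58 mm wide on the long sides). Origin: centre of the board's underside, z up.
- nest_seat (a point): Centre of the nest on the top of its board (12 mm above the table), where the centre of the tile's underside belongs; axes as the nest.
- slot_stencil: Stencil: flat aluminium sheet 100 (its x) x 116 (its y) x 2 mm, with a flat-sided beech batten 18 (x) x 116 (y) x 40 mm high fixed on top along its +x long edge (centre line of the batten 41 mm along +x from the origin, top 42 mm above the sheet's underside). This one has three parallel slots 8 x 60 mm, running along y. Loose, about 120 g, lying flat with the batten up. Origin: centre of the sheet's underside, x across the batten, y along it, z up.
- slot_stencil_grip (a point): Point in the middle of the slotted stencil's batten, 41 mm along x and 30 mm above the sheet's underside (12 mm below the batten's top): a place to pinch across the 18 mm thickness.
- dot_stencil: Stencil: flat aluminium sheet 100 (its x) x 116 (its y) x 2 mm, with a flat-sided beech batten 18 (x) x 116 (y) x 40 mm high fixed on top along its +x long edge (centre line of the batten 41 mm along +x from the origin, top 42 mm above the sheet's underside). This one has twelve round holes, 11 mm; it is not wanted. Leave it alone. Origin: centre of the sheet's underside, x across the batten, y along it, z up.
- mug: White bisque mug, 77 mm across, 79 mm high, handle on one side (104 mm with it); in the row between stencils and nest. Origin: on its underside, 13 mm from the axis of the cup towards the handle.
- bottle_a: Paint bottle 33 mm across, 69 mm high, in the row between. Origin: centre of its underside.
- bottle_b: Paint bottle 34 mm across, 69 mm high, in the row between. Origin: centre of its underside.
- water_jar: Grey rinse-water jar 68 mm across, 52 mm high, in the row between. Origin: centre of its underside.
- small_tile: Small striped tile 46 x 58 x 8 mm, lying on the table. Not wanted. Origin: centre of its underside.
- tape: Masking tape roll, 93 mm across, 19 mm high, lying flat. Origin: centre of its underside.

How it is judged:
On the way, in this order (a step that is already met when the one before it is completed fails the run):
1. the large tile lies let go in the nest, flat between the pins, with the stencil still on the table (horizontal distance between swatch_tile and nest_seat below 0.005 m and z of swatch_tile in the frame of nest_seat below 0.003 m and angle between the x axis of swatch_tile and the x axis of nest, either way round below 0.1 rad and angle between swatch_tile's own z axis and vertical below 0.05 rad and contact force between the fingers and swatch_tile below 0.05 N and height (world z) of slot_stencil below 0.01 m), for 0.2 s.
2. the slotted stencil is in the gripper, off the table (height (world z) of slot_stencil above 0.02 m and contact force between slot_stencil and the fingers above 1 N), for 0.2 s.
At the end, for the whole second after the job is handed in: Large tile let go in the nest (5 mm, 0.1 rad, level, on the board); slotted stencil gripped (over 1 N), still, centred on the tile within 6 mm, batten along its long sides within 0.1 rad (either way round), level within 0.07 rad, 3 to 15 mm above its face, touching neither tile nor nest (horizontal distance between swatch_tile and nest_seat below 0.005 m and z of swatch_tile in the frame of nest_seat below 0.003 m and angle between the x axis of swatch_tile and the x axis of nest, either way round below 0.1 rad and angle between swatch_tile's own z axis and vertical below 0.05 rad and contact force between the fingers and swatch_tile below 0.05 N and horizontal distance between slot_stencil and swatch_tile below 0.006 m and z of slot_stencil in the frame of swatch_tile between 0.013 and 0.025 m and angle between the x axis of slot_stencil and the x axis of swatch_tile, either way round below 0.1 rad and angle between slot_stencil's own z axis and vertical below 0.07 rad and contact force between slot_stencil and the fingers above 1 N and contact force between slot_stencil and swatch_tile below 0.01 N and contact force between slot_stencil and nest below 0.01 N and linear speed of slot_stencil below 0.02 m/s and angular speed of slot_stencil below 0.2 rad/s); the arm keeps its last pose, push and grip.
It fails at once if the slotted stencil touches the tile (contact force between slot_stencil and swatch_tile above 0.3 N).
It fails at once if the other stencil is moved by more than 20 mm (distance of dot_stencil from where it was at the start of the episode above 0.02 m).
It fails at once if a bystander (mug, bottle, jar, small tile, tape) is moved by more than 20 mm (distance of any of mug, bottle_a, bottle_b, water_jar, small_tile, tape from where it was at the start of the episode above 0.02 m).
It also fails if it takes over 67 s, if anything falls off the work surface, if the arm or the gripper's body presses on something with over 40 N, if the wrist force passes 120 N, or if a joint passes its speed limit or range.

### The arm

A 6-joint arm with a two-finger parallel gripper is mounted at the origin on the work surface; the furniture and walls round the work are solid. World frame = base frame: x ahead of the robot, y to its left, z up, the work surface at z = 0. Lengths are in m, angles in rad, forces in N, time in s.
With the tool pointing down it reaches from about 0.2 to 0.875 m from the base axis. Payload 3.4 kg.
Tool frame: the origin (TCP) lies at the very end of the fingers, on their centre line; the grasp point (between the pads) lies 19 mm behind it (tcp_to_grasp is the distance from the TCP to the grasp point, in m); x points along the fingers, z is the direction in which the jaws open and shut, and the axes are right-handed (so a half turn about x gives the same grasp; the last joint's range is limited). The gripper opens to 94 mm and grips with 3 to 60 N. Pads are 16 mm wide; open, the fingers measure 119 mm over their backs; the gripper's body (75 mm by 177 mm) begins 78 mm behind the grasp point.
Start: joints at [1.15, 0.276, 1.505, -0, 1.361, -0.121], TCP at [0.17, 0.549, 0.179] pointing down, gripper open.
Joint ranges: [-2.89, 2.89], [-0.75, 2.08], [0.22, 2.7], [-1.18, 4.32], [0.11, 2.71], [-2.7, 2.7]. Speed limits (rad/s): [2.57, 2.57, 3.14, 3.14, 3.14, 3.14].

### API

Orientations are given as a unit quaternion [x, y, z, w].
In Python, from cell import * gives the robot as it stands.
- The arm moves only by the tool apply_moves, never from a script. Its argument "targets" is a list that holds one entry, the list of rows, each a list of 7 numbers: the shift along the tool's x, y, z in m, then the turn, a rotation vector about the tool's x, y, z in rad, then the gripper command: -1 is shut, 1 is fully open, values between are in proportion. A call has 1 to 12 rows; each row is the pose to reach, as a shift and turn from the pose measured when the call began, along the tool's axes at that moment; what a row does not reach only later rows make up. A row lasts 1/8 s, in which the tool goes at most 62.5 mm and 10.7 degrees, less where a joint would pass 70% of its speed; a pose out of reach is approached as far as the arm can. A call with a gripper value outside its range is refused whole. The fingers move at their own pace and stop on an object; the grip force is fixed at half the most. Time passes only in rows, so rows that repeat a pose let the fingers close. It gives the time, the measured TCP pose, the force and the opening at its end, in the units of the state.
- observe(): the state, without advancing time (a new reading comes with each control period).
- camera(name): name is "side" or "top"; returns a dict with "color" (400x640x3 uint8, red, green, blue), "fovy" (degrees; the focal length in pixels is half the picture's height over the tangent of half this angle, whatever the lens; pixels are square), "cx", "cy" (the principal point, pixels), "rvec" (rotation vector, rad) and "tvec" (3), from world to camera coordinates, as OpenCV has them. Camera axes: x right, y down, z forward; pixel columns grow to the right and rows downward; lengths in m; the calibration is good to about 2 mm. A picture is of the moment at which its call begins. There is no depth.
- hand_in(): hands the job in, once; it reports no verdict.
The state is a dict: "clock": time; "joint_pos": joint angles; "joint_velocities": joint speeds; "joint_torque": joint torques, N m; "position": TCP position; "tcp_rot": TCP orientation; "force": force on the tool from outside, world axes, zero at the start; "moment": the same for the moment, N m; "grip_width": finger opening in m.
Only numpy, scipy, OpenCV 4.12 (cv2) and the standard library are available. Lean on these libraries where they do the work, as an engineer would, in place of code of your own. Each camera call takes 0.05 s, during which the arm holds its last target. There are 200 camera calls.

## Working session

There is one attempt and no reset: what is moved stays moved. The work goes in short steps, Python scripts to look and compute and a tool call to move; the robot and the scene stay as the last step left them, time stands still between calls to the robot, and variables do not carry over. Pictures are saved under pics/ and viewed, about 8 in all and at most 12, crops included, and the job is handed in when it is done.

Besides the shell and the picture viewer there is one more tool, called after "Emit:" in YAML: its name, and indented under it one key for each argument. apply_moves: Moves the arm, as the interface text tells. Its arguments: {"type":"object","properties":{"targets":{"type":"array","items":{"type":"array","items":{"type":"array","items":{"type":"number"}}}}},"required":["targets"]}

```bash
mkdir -p pics; ls; python3 - <<'E'
from cell import *
import cv2
print(observe())
for n in("top","side"):
    c=camera(n); print(n,c["fovy"],c["cx"],c["cy"],c["rvec"],c["tvec"])
    cv2.imwrite(f"pics/{n}0.png",c["color"][:,:,::-1])
E
```

```text
pics
{'clock': 0.0, 'joint_pos': array([ 1.14998026e+00,  2.76569942e-01,  1.50608464e+00, -6.41688999e-06,
        1.36069580e+00, -1.21012886e-01]), 'joint_velocities': array([ 1.36198804e-03, -1.72453434e-03,  1.26005271e-03, -1.56174773e-04,
       -3.68853256e-05,  2.02719565e-03]), 'joint_torque': array([-6.41981205e-04, -4.04576468e+01, -2.37230694e+01,  6.99872640e-02,
        3.46777320e-02, -1.23680084e-04]), 'position': array([0.16958499, 0.54879824, 0.1777384 ]), 'tcp_rot': array([-0.42003043,  0.56960271,  0.41941496,  0.56852289]), 'force': array([-0.54806793,  1.51071327,  0.24918579]), 'moment': array([ 0.04458784, -0.06222263,  0.00506941]), 'grip_width': 0.0941464142362108}
top 47.600060886434704 317.50449138835586 190.47603387063432 [ 2.12187988 -2.17528672  0.1044718 ] [0.04533609 0.51320788 1.33195763]
side 53.62799218096786 315.0889284104341 191.8900392415151 [ 2.16659568 -0.16496841  0.09719896] [-0.49915057  0.09919541  0.9620002 ]
```

View pics/top0.png

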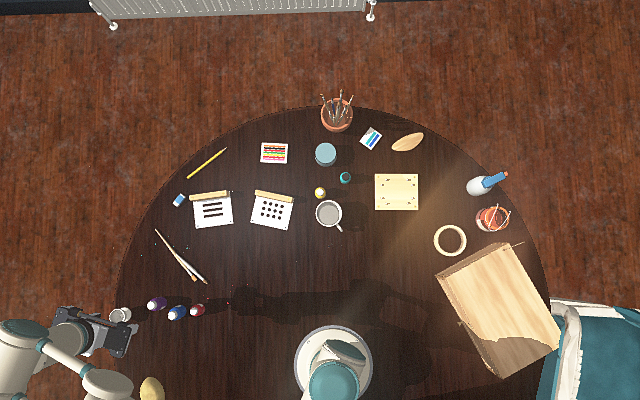

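View pics/side0.png

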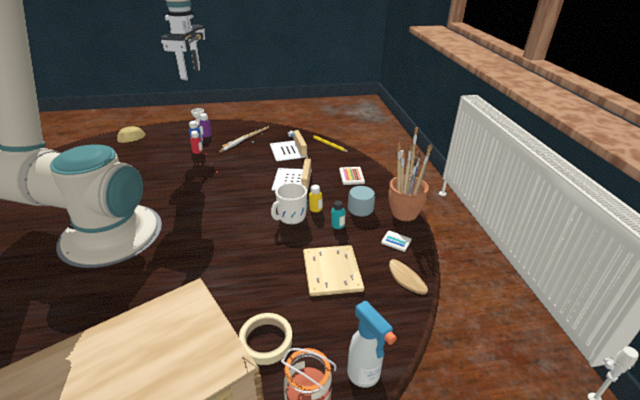

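The top view shows the slotted stencil at (212,210), dot stencil (272,210), large tile (274,153), jar (325,153), bottles (320,193) and (345,178), mug (329,213), nest (396,192), tape (450,240). The side view agrees, and the battens are on the far (+x) side.

```bash
cat > h.py <<'E'
import numpy as np, cv2
from cell import *
from scipy.spatial.transform import Rotation as R
def cal(c):
    f=200/np.tan(np.radians(c["fovy"]/2)); K=np.array([[f,0,c["cx"]],[0,f,c["cy"]],[0,0,1]])
    return K,cv2.Rodrigues(np.array(c["rvec"]))[0],np.array(c["tvec"])
def ray(c,px,z):
    K,Rm,t=cal(c); px=np.atleast_2d(np.array(px,float)); d=(np.linalg.inv(K)@np.c_[px,np.ones(len(px))].T).T@Rm
    o=-Rm.T@t; return o+d*((z-o[2])/d[:,2])[:,None]
def proj(c,P):
    K,Rm,t=cal(c); return cv2.projectPoints(np.atleast_2d(np.array(P,float)),np.array(c["rvec"]),t,K,None)[0][:,0]
def rect(P):  # min-area rect of world xy: centre, long, short, yaw of long side (deg)
    (c,s,a)=cv2.minAreaRect((P[:,:2]*1000).astype(np.float32))
    b=cv2.boxPoints((c,s,a)); e=[b[1]-b[0],b[2]-b[1]]; l=max(e,key=np.linalg.norm)
    return np.round(c,1),np.round(sorted(s),1),round(np.degrees(np.arctan2(l[1],l[0]))%180,2)
def mask_rect(c,box,fn,z):
    x0,y0,x1,y1=box; S=8
    im=cv2.resize(c["color"][y0:y1,x0:x1],None,fx=S,fy=S,interpolation=cv2.INTER_CUBIC)
    m=fn(im.astype(int)).astype(np.uint8)
    ct=max(cv2.findContours(m,cv2.RETR_EXTERNAL,cv2.CHAIN_APPROX_NONE)[0],key=cv2.contourArea)[:,0]
    return ray(c,(ct+.5)/S-.5+[x0,y0],z),m
E
python3 - <<'E'
from h import *
c=camera("top"); 
br=lambda im: im.sum(2)>270
for n,b,z in(("tile",(255,137,295,170),.01),("nest",(368,166,424,218),.012),("stencil",(186,184,240,235),.002)):
    P,m=mask_rect(c,b,br,z); print(n,rect(P)); 
s=camera("side")
im=c["color"]
a=cv2.resize(im[130:240,180:430],None,fx=3.2,fy=3.2,interpolation=cv2.INTER_CUBIC)
print(ray(c,[[325,153]],.052),ray(c,[[320,193],[345,178]],.069),ray(c,[[329,213]],.079),ray(c,[[272,153]],.01))
b=cv2.resize(s["color"][125:300,265:425],None,fx=1.4,fy=1.4,interpolation=cv2.INTER_CUBIC)
o=np.zeros((600,800,3),np.uint8); o[:a.shape[0],:a.shape[1]]=a; o[353:353+b.shape[0],:b.shape[1]]=b
cv2.imwrite("pics/crop1.png",o[:,:,::-1])
E
```

```text
tile (array([638.5, 166.1]), array([65.8, 85.1]), np.float32(85.51))
nest (array([ 507.4, -205.5]), array([112.7, 134.6]), np.float32(88.11))
stencil (array([469.3, 362.7]), array([109.5, 130.2]), np.float32(96.74))
[[0.62387372 0.00708086 0.052     ]] [[ 0.50200645  0.02464378  0.069     ]
 [ 0.54428321 -0.04960549  0.069     ]] [[ 4.42188899e-01 -4.97440447e-05  7.90000000e-02]] [[0.63713701 0.17098995 0.01      ]]
```

View pics/crop1.png

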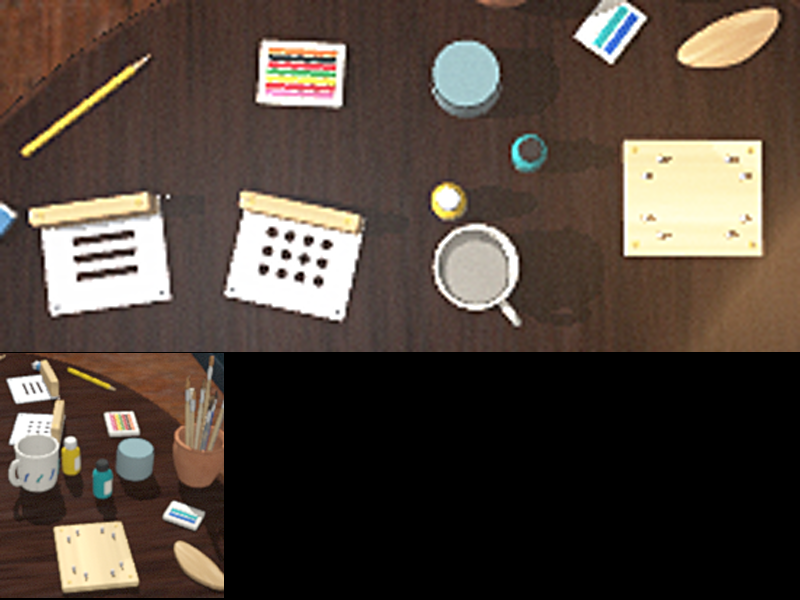

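The crop confirms the poses. Left is the slotted stencil, yawed about +7° with its batten on +x. The dot stencil is next, then the row of jar, bottles and mug, and the nest with its long side across the picture. The tile is clear of everything. Next I refine the poses and compute the first move.

```bash
cat >> h.py <<'E'
def go(x,y,z,yaw,o=None):
    "tool x down, tool z at yaw (deg) from world x; print shift+rotvec in present tool axes"
    o=o or observe(); T=R.from_quat(o["tcp_rot"]); best=None
    for k in(0,180):
        a=np.radians(yaw+k); zx=np.array([np.cos(a),np.sin(a),0]); xx=np.array([0,0,-1.]); M=np.c_[xx,np.cross(zx,xx),zx]
        rv=(T.inv()*R.from_matrix(M)).as_rotvec()
        if best is None or np.linalg.norm(rv)<np.linalg.norm(best): best=rv
    d=T.inv().apply(np.array([x,y,z])-o["position"])
    print("go",np.round(d,4),np.round(best,4),"rows",np.linalg.norm(d)/.0625,np.degrees(np.linalg.norm(best))/10.7)
def st():
    o=observe(); T=R.from_quat(o["tcp_rot"]).as_matrix()
    print("t",round(o["clock"],2),"p",np.round(o["position"]*1000,1),"x",np.round(T[:,0],3),"zyaw",round(np.degrees(np.arctan2(T[1,2],T[0,2])),2),"w",round(o["grip_width"]*1000,1),"F",np.round(o["force"],1),"q",np.round(o["joint_pos"],2))
E
python3 - <<'E'
from h import *
st(); c=camera("top")
for th in(270,330,390):
  br=lambda im: im.sum(2)>th
  for n,b,z in(("tile",(255,137,295,170),.01),("nest",(368,166,424,218),.012)):
    print(th,n,rect(mask_rect(c,b,br,z)[0]))
  print(th,"batten",rect(mask_rect(c,(183,184,235,205),lambda im:(im.sum(2)>th)&(im[...,0]-im[...,2]>45),.042)[0]),
   "sheet",rect(mask_rect(c,(186,190,240,235),lambda im:(im.sum(2)>th)&(im[...,0]-im[...,2]<35),.002)[0]))
# pins: bright/dark spots on nest
go(.6385,.166,.10,-4.5)
E
```

```text
t 0.2 p [169.7 549.  178. ] x [-0.    -0.001 -1.   ] zyaw 72.82 w 93.7 F [-0.1  0.4 -0.4] q [ 1.15  0.28  1.51  0.    1.36 -0.12]
270 tile (array([638.5, 166.1]), array([65.8, 85.1]), np.float32(85.53))
270 nest (array([ 507.4, -205.5]), array([112.7, 134.6]), np.float32(88.12))
270 batten (array([507. , 359.6]), array([ 22.5, 121.5]), np.float32(96.67)) sheet (array([467.5, 357.8]), array([104.4, 121. ]), np.float32(96.53))
330 tile (array([638.5, 166.1]), array([65. , 84.6]), np.float32(85.56))
330 nest (array([ 507.4, -205.2]), array([112.1, 132.3]), np.float32(88.18))
330 batten (array([507.9, 361.9]), array([ 20. , 116.4]), np.float32(96.34)) sheet (array([467.6, 357.8]), array([103.6, 120.1]), np.float32(96.39))
390 tile (array([638.4, 166.1]), array([64.4, 84. ]), np.float32(85.59))
390 nest (array([ 507.3, -205.3]), array([111.3, 131.9]), np.float32(88.11))
390 batten (array([508. , 362.5]), array([ 18.8, 115. ]), np.float32(96.39)) sheet (array([460.5, 357. ]), array([ 88.8, 119.5]), np.float32(96.56))
go [ 0.0783 -0.561  -0.2275] [ 1.3496e+00 -7.0000e-04  4.0000e-04] rows 9.767366999909445 7.226539011609085
```

Emit:
apply_moves:
  targets:
    - [[0.078, -0.561, -0.2275, 1.35, 0, 0, 1], [0.078, -0.561, -0.2275, 1.35, 0, 0, 1], [0.078, -0.561, -0.2275, 1.35, 0, 0, 1], [0.078, -0.561, -0.2275, 1.35, 0, 0, 1], [0.078, -0.561, -0.2275, 1.35, 0, 0, 1], [0.078, -0.561, -0.2275, 1.35, 0, 0, 1], [0.078, -0.561, -0.2275, 1.35, 0, 0, 1], [0.078, -0.561, -0.2275, 1.35, 0, 0, 1], [0.078, -0.561, -0.2275, 1.35, 0, 0, 1], [0.078, -0.561, -0.2275, 1.35, 0, 0, 1], [0.078, -0.561, -0.2275, 1.35, 0, 0, 1], [0.078, -0.561, -0.2275, 1.35, 0, 0, 1]]

```text
clock: 1.75
position: [0.6377, 0.1663, 0.0999]
tcp_rot: [0.028, 0.707, -0.028, 0.706]
force: [-0.6, 0.1, 0.1]
grip_width: 0.0934
```

```bash
python3 - <<'E'
from h import *
st(); go(.6385,.166,.003,-4.45)
c=camera("top");s=camera("side")
for n,k in(("t",c),("s",s)): print(n,proj(k,[observe()["position"],[.6385,.166,.01]]))
a=cv2.resize(c["color"][100:240,200:340],None,fx=3.5,fy=3.5,interpolation=cv2.INTER_CUBIC)
u,v=proj(s,[.6385,.166,.05])[0].astype(int)
b=cv2.resize(s["color"][max(0,v-50):v+50,u-30:u+30],(294,490),interpolation=cv2.INTER_CUBIC)
print(u,v);cv2.imwrite("pics/c2.png",np.hstack([a,b])[:,:,::-1])
E
```

```text
t 1.75 p [637.7 166.3  99.9] x [-0.002 -0.    -1.   ] zyaw -4.55 w 93.4 F [-0.6  0.1  0.1] q [0.15 0.45 1.43 0.   1.26 0.23]
go [ 0.0969 -0.0002  0.001 ] [-0.0018 -0.0019  0.0004] rows 1.5507846955151214 0.014018054729068625
t [[269.4537246  146.58279426]
 [273.60436117 152.52187274]]
s [[352.09358532 146.43941692]
 [350.71979842 173.70841808]]
351 162
```

View pics/c2.png

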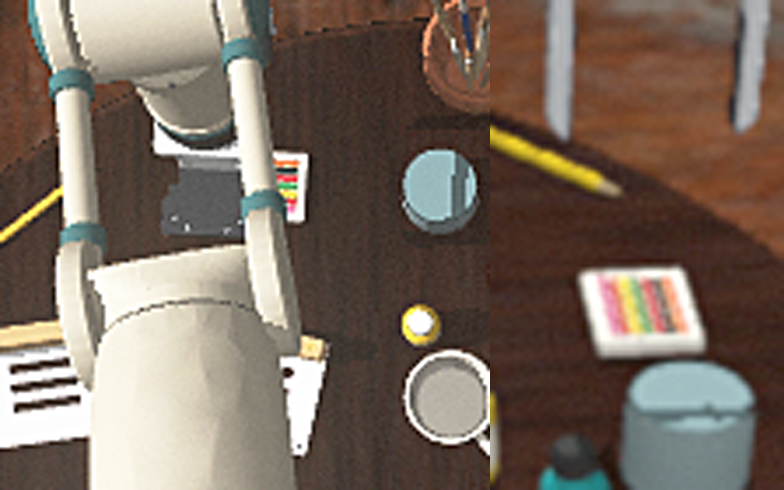

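The top view shows the arm hiding most of the tile. In the side inset the fingertips at (565,130) and (745,130) straddle the tile at (640,312), with enough room on both sides. I descend.

Emit:
apply_moves:
  targets:
    - [[0.04, 0, 0.001, 0, 0, 0, 1], [0.07, 0, 0.001, 0, 0, 0, 1], [0.085, 0, 0.001, 0, 0, 0, 1], [0.096, 0, 0.001, 0, 0, 0, 1], [0.096, 0, 0.001, 0, 0, 0, 1], [0.096, 0, 0.001, 0, 0, 0, -1], [0.096, 0, 0.001, 0, 0, 0, -1], [0.096, 0, 0.001, 0, 0, 0, -1], [0.096, 0, 0.001, 0, 0, 0, -1], [0.096, 0, 0.001, 0, 0, 0, -1], [0.096, 0, 0.001, 0, 0, 0, -1], [0.096, 0, 0.001, 0, 0, 0, -1]]

```text
clock: 3.35
position: [0.6382, 0.167, 0.0045]
tcp_rot: [0.027, 0.707, -0.028, 0.706]
force: [-0.6, 0.5, 0.0]
grip_width: 0.0278
```

```bash
python3 - <<'E'
from h import *
st()
E
```

```text
t 3.35 p [638.2 167.    4.5] x [-0.001 -0.    -1.   ] zyaw -4.46 w 27.8 F [-0.6  0.5  0. ] q [ 0.15  0.53  1.55 -0.    1.06  0.23]
```

The fingers closed to 28 mm, so the tile isn't between them. I'll look.

```bash
python3 - <<'E'
from h import *
s=camera("side");c=camera("top");st()
b=cv2.resize(s["color"][110:210,300:400],(560,560),interpolation=cv2.INTER_CUBIC)
a=cv2.resize(c["color"][125:175,250:292],(235,280),interpolation=cv2.INTER_CUBIC)
o=np.zeros((560,800,3),np.uint8);o[:,:560]=b;o[:280,560:795]=a
cv2.imwrite("pics/c3.png",o[:,:,::-1])
E
```

```text
t 3.45 p [638.3 167.    4.5] x [-0.001 -0.    -1.   ] zyaw -4.46 w 19.2 F [-0.   0.4 -0.5] q [ 0.15  0.53  1.55 -0.    1.06  0.23]
```

View pics/c3.png

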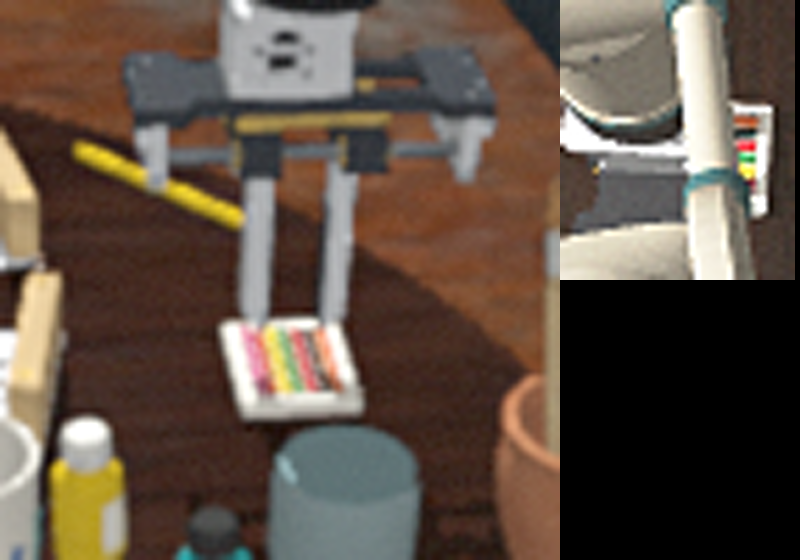

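The tips came down behind the tile's far (+y) edge, at about (352,167) in the side picture, where the reported TCP projects nearer (351,174). So the reported TCP and the cameras disagree. I'll measure the offset.

```bash
python3 - <<'E'
from h import *
c=camera("top");s=camera("side")
print("side tip@z.1",ray(s,[[354.7,138.5]],.1), "now",ray(s,[[353.2,167.5]],.0045))
print("origin top",proj(c,[[0,0,0],[0,0,.2]]),"side",proj(s,[0,0,0]))
print("tile via side",ray(s,[[352,175.5]],.01))
def tri(pt,ps):
    P=[cal(k)[0]@np.c_[cal(k)[1],cal(k)[2]] for k in(c,s)]
    X=cv2.triangulatePoints(P[0],P[1],np.array(pt,float).reshape(2,1),np.array(ps,float).reshape(2,1))[:,0]; X=X[:3]/X[3]
    return X,proj(c,X)-pt,proj(s,X)-ps
# nest board centre / tile in both; jar, teal bottle cap
print("nest",tri((396.3,192),(333,270)),"jar top",tri((325,153),(362,194)))
print("cams",[-cal(k)[1].T@cal(k)[2] for k in(c,s)])
st()
E
```

```text
side tip@z.1 [[0.65681917 0.2157539  0.1       ]] now [[0.65669347 0.20891872 0.0045    ]]
origin top [[332.93899593 365.19575891]
 [333.6973033  386.24167897]] side [[109.77698179 232.69136083]]
tile via side [[0.63994825 0.15565551 0.01      ]]
nest (array([ 0.50878959, -0.20743811,  0.00471645]), array([[ 0.05542116, -0.78684708]]), array([[-1.44249578,  0.19127929]])) jar top (array([0.6267046 , 0.00682446, 0.04651431]), array([[ 0.07590919, -0.56093787]]), array([[-0.84778509,  0.13139955]]))
cams [array([0.35062205, 0.00348713, 1.38441353]), array([ 0.37399152, -0.80550574,  0.62906776])]
t 3.55 p [638.3 167.    4.5] x [-0.001 -0.    -1.   ] zyaw -4.46 w 11.6 F [-0.4 -0.1  0.8] q [ 0.15  0.53  1.55 -0.    1.06  0.23]
```

```bash
python3 - <<'E'
from h import *
c=camera("top");s=camera("side")
T=R.from_quat([-0.42003043,0.56960271,0.41941496,0.56852289]).as_matrix(); p=np.array([.1696,.5488,.1777])
pts=[p,p+T[:,2]*.0532,p-T[:,2]*.0532,p-T[:,0]*.1]
ims=[]
for k,n,(x0,y0,x1,y1) in((c,"top",(45,290,145,370)),(s,"side",(140,0,240,100))):
    im=cv2.imread(f"pics/{n}0.png"); S=4
    a=cv2.resize(im[y0:y1,x0:x1],None,fx=S,fy=S,interpolation=cv2.INTER_CUBIC)
    q=proj(k,pts); print(n,np.round(q,1))
    for u in q: cv2.drawMarker(a,tuple(int(v) for v in ((u-[x0,y0]+.5)*S)),(0,0,255),cv2.MARKER_CROSS,10,1)
    o=np.zeros((400,400,3),np.uint8);o[:a.shape[0],:a.shape[1]]=a;ims.append(o)
cv2.imwrite("pics/c4.png",np.hstack(ims))
E
```

```text
top [[122.2 319.5]
 [103.2 313.8]
 [141.3 325.3]
 [103.3 326.3]]
side [[191.6  82.5]
 [197.7  77.4]
 [185.   87.9]
 [186.3  52. ]]
```

View pics/c4.png

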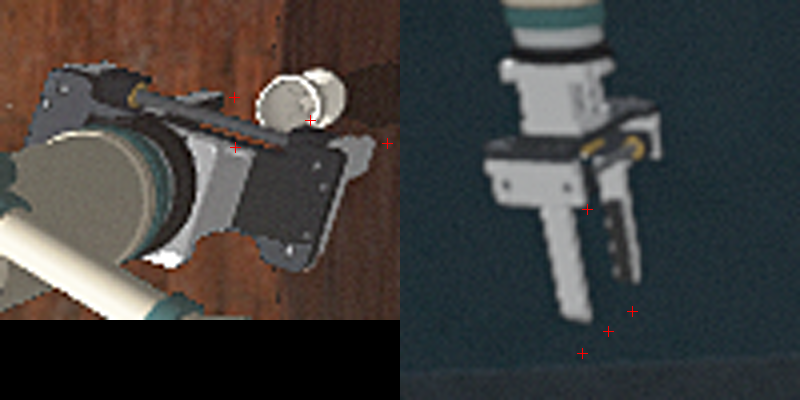

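Against the initial pictures, the tips sit about 7.5 px above the projected TCP in the side view, while the top view agrees laterally. So the real tips are about 25 mm higher than reported. I'll quantify that at the reported xy.

```bash
python3 - <<'E'
from h import *
s=camera("side")
K,Rm,t=cal(s)
o0=-Rm.T@t
def aty(px,y):
    a,b=ray(s,[px],0)[0],ray(s,[px],.1)[0]; k=(y-a[1])/(b[1]-a[1]); return a+k*(b-a)
T=R.from_quat([-0.42003043,0.56960271,0.41941496,0.56852289]).as_matrix(); p=np.array([.1696,.5488,.1777])
for px,q in (((354.7,138.5),(.6377,.1663)),((353.2,167.5),(.6383,.167))): print(np.round(aty(px,q[1])*1000,1))
# initial: finger tips in crop -> px
for (u,v),sg in(((575,320),-1),((627,282),1)):
    f=p+sg*T[:,2]*.0532; print(np.round(f*1000),np.round(aty(((u-400)/4+140-.5,v/4-.5),f[1])*1000,1))
st()
E
```

```text
[643.1 166.3 125.6]
[645.  167.   30.3]
[154. 498. 178.] [153.1 498.  205.4]
[185. 600. 178.] [184.6 599.6 203.3]
t 3.7 p [638.3 167.    4.5] x [-0.001 -0.    -1.   ] zyaw -4.46 w 1.2 F [-0.8 -0.9 -0.5] q [ 0.15  0.53  1.55 -0.    1.06  0.23]
```

In all four readings the real tips stand 25–28 mm above the reported TCP height. I'll open, then descend in small, force-checked steps.

Emit:
apply_moves:
  targets:
    - [[0, 0, 0, 0, 0, 0, 1], [0, 0, 0, 0, 0, 0, 1], [0, 0, 0, 0, 0, 0, 1], [0, 0, 0, 0, 0, 0, 1], [0, 0, 0, 0, 0, 0, 1], [0, 0, 0, 0, 0, 0, 1], [0, 0, 0, 0, 0, 0, 1], [0, 0, 0, 0, 0, 0, 1], [0.004, 0, 0, 0, 0, 0, 1], [0.008, 0, 0, 0, 0, 0, 1], [0.012, 0, 0, 0, 0, 0, 1], [0.012, 0, 0, 0, 0, 0, 1]]

```text
clock: 5.2
position: [0.6378, 0.1669, -0.0081]
tcp_rot: [0.027, 0.707, -0.028, 0.706]
force: [0.3, 0.6, -0.1]
grip_width: 0.094
```

Emit:
apply_moves:
  targets:
    - [[0.002, 0, 0, 0, 0, 0, 1], [0.004, 0, 0, 0, 0, 0, 1], [0.006, 0, 0, 0, 0, 0, 1], [0.006, 0, 0, 0, 0, 0, 1]]

```text
clock: 5.7
position: [0.6376, 0.1669, -0.0143]
tcp_rot: [0.027, 0.707, -0.028, 0.706]
force: [-0.3, -0.8, 0.0]
grip_width: 0.094
```

```bash
python3 - <<'E'
from h import *
st(); s=camera("side")
b=cv2.resize(s["color"][120:200,310:395],None,fx=7,fy=7,interpolation=cv2.INTER_CUBIC)
cv2.imwrite("pics/c5.png",b[:,:,::-1])
E
```

```text
t 5.7 p [637.6 166.9 -14.3] x [-0.002 -0.001 -1.   ] zyaw -4.46 w 94.0 F [-0.3 -0.8  0. ] q [ 0.15  0.55  1.57 -0.    1.02  0.23]
```

View pics/c5.png

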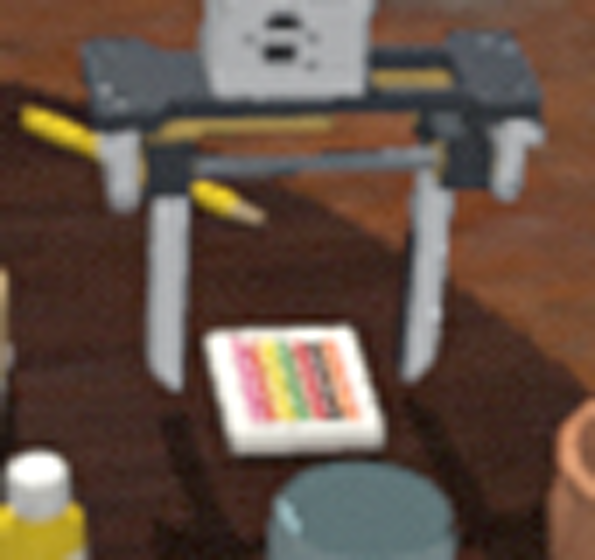

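The fingers now straddle the tile (tips at (170,388) and (412,378), tile centre (294,388)), well aligned, at a reported z of −14 mm and with no contact. I continue down.

Emit:
apply_moves:
  targets:
    - [[0.002, 0, 0, 0, 0, 0, 1], [0.004, 0, 0, 0, 0, 0, 1], [0.006, 0, 0, 0, 0, 0, 1], [0.007, 0, 0, 0, 0, 0, 1], [0.007, 0, 0, 0, 0, 0, 1]]

```text
clock: 6.38
position: [0.6376, 0.1669, -0.0213]
tcp_rot: [0.027, 0.707, -0.028, 0.706]
force: [-0.4, 0.2, -0.8]
grip_width: 0.0939
```

Emit:
apply_moves:
  targets:
    - [[0.001, 0, 0, 0, 0, 0, 1], [0.002, 0, 0, 0, 0, 0, 1], [0.002, 0, 0, 0, 0, 0, 1]]

```text
clock: 6.75
position: [0.6376, 0.1669, -0.0234]
tcp_rot: [0.027, 0.707, -0.028, 0.706]
force: [0.4, 0.2, 0.6]
grip_width: 0.094
```

Emit:
apply_moves:
  targets:
    - [[0.001, 0, 0, 0, 0, 0, 1], [0.002, 0, 0, 0, 0, 0, 1], [0.002, 0, 0, 0, 0, 0, 1]]

```text
clock: 7.12
position: [0.6375, 0.1668, -0.0255]
tcp_rot: [0.027, 0.708, -0.028, 0.706]
force: [-0.0, -0.1, -0.0]
grip_width: 0.0939
```

Emit:
apply_moves:
  targets:
    - [[0.001, 0, 0, 0, 0, 0, 1], [0.0015, 0, 0, 0, 0, 0, 1], [0.0015, 0, 0, 0, 0, 0, 1]]

```text
clock: 7.5
position: [0.6376, 0.1669, -0.0265]
tcp_rot: [0.027, 0.707, -0.028, 0.706]
force: [-1.1, -0.2, 4.6]
grip_width: 0.0937
```

Emit:
apply_moves:
  targets:
    - [[0.001, 0, 0, 0, 0, 0, 1], [0.0015, 0, 0, 0, 0, 0, 1], [0.0015, 0, 0, 0, 0, 0, 1]]

```text
clock: 7.88
position: [0.6377, 0.1669, -0.0266]
tcp_rot: [0.027, 0.707, -0.028, 0.706]
force: [-3.9, -0.3, 8.8]
grip_width: 0.0939
```

The tips touch the table at a reported z of −26.5 mm, so the offset is 26.5 mm. I raise 3 mm and grip.

Emit:
apply_moves:
  targets:
    - [[-0.003, 0, 0, 0, 0, 0, 1], [-0.003, 0, 0, 0, 0, 0, 1], [-0.003, 0, 0, 0, 0, 0, -1], [-0.003, 0, 0, 0, 0, 0, -1], [-0.003, 0, 0, 0, 0, 0, -1], [-0.003, 0, 0, 0, 0, 0, -1], [-0.003, 0, 0, 0, 0, 0, -1], [-0.003, 0, 0, 0, 0, 0, -1]]

```text
clock: 8.88
position: [0.6375, 0.1669, -0.0237]
tcp_rot: [0.027, 0.707, -0.028, 0.706]
force: [0.1, 0.5, -1.3]
grip_width: 0.0612
```

Gripped at 61 mm. I lift clear of the row.

Emit:
apply_moves:
  targets:
    - [[-0.02, 0, 0, 0, 0, 0, -1], [-0.05, 0, 0, 0, 0, 0, -1], [-0.09, 0, 0, 0, 0, 0, -1], [-0.11, 0, 0, 0, 0, 0, -1], [-0.11, 0, 0, 0, 0, 0, -1]]

```text
clock: 9.5
position: [0.6391, 0.1672, 0.0881]
tcp_rot: [0.028, 0.706, -0.027, 0.707]
force: [-0.2, -0.1, 0.2]
grip_width: 0.0615
```

```bash
python3 - <<'E'
from h import *
st(); go(.5074,-.2045,.086,-1.9)
E
```

```text
t 9.5 p [639.1 167.2  88.1] x [ 0.002  0.    -1.   ] zyaw -4.46 w 61.5 F [-0.2 -0.1  0.2] q [ 0.15  0.46  1.45 -0.    1.23  0.23]
go [ 0.0018 -0.3808 -0.1024] [-0.0446  0.0022 -0.0002] rows 6.308975112749537 0.23911470772583535
```

Emit:
apply_moves:
  targets:
    - [[0, -0.04, -0.011, -0.045, 0.002, 0, -1], [0.002, -0.09, -0.024, -0.045, 0.002, 0, -1], [0.002, -0.14, -0.038, -0.045, 0.002, 0, -1], [0.002, -0.19, -0.051, -0.045, 0.002, 0, -1], [0.002, -0.24, -0.065, -0.045, 0.002, 0, -1], [0.002, -0.29, -0.078, -0.045, 0.002, 0, -1], [0.002, -0.34, -0.091, -0.045, 0.002, 0, -1], [0.002, -0.365, -0.098, -0.045, 0.002, 0, -1], [0.002, -0.381, -0.1024, -0.045, 0.002, 0, -1], [0.002, -0.381, -0.1024, -0.045, 0.002, 0, -1], [0.002, -0.381, -0.1024, -0.045, 0.002, 0, -1]]

```text
clock: 10.88
position: [0.5075, -0.2036, 0.0855]
tcp_rot: [0.012, 0.707, -0.011, 0.707]
force: [0.2, -0.0, -0.7]
grip_width: 0.0613
```

```bash
python3 - <<'E'
from h import *
st(); go(.5074,-.2045,.030,-1.9)
s=camera("side");c=camera("top")
b=cv2.resize(s["color"][190:310,270:390],None,fx=4,fy=4,interpolation=cv2.INTER_CUBIC)
a=cv2.resize(c["color"][150:230,355:435],None,fx=3.9,fy=3.9,interpolation=cv2.INTER_CUBIC)
o=np.zeros((480,800,3),np.uint8);o[:,:480]=b;o[:312,480:792]=a
cv2.imwrite("pics/c6.png",o[:,:,::-1])
E
```

```text
t 10.88 p [ 507.5 -203.6   85.5] x [-0.     0.001 -1.   ] zyaw -1.84 w 61.3 F [ 0.2 -0.  -0.7] q [-0.51  0.3   1.71  0.    1.13 -0.48]
go [ 0.0555 -0.0009 -0.0001] [ 0.0011 -0.0002 -0.0011] rows 0.8883282517977319 0.008345540908874696
```

View pics/c6.png

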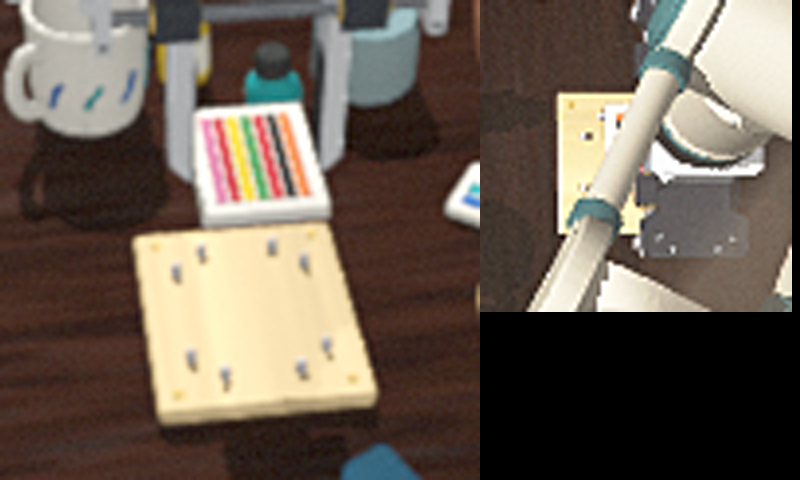

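The side view shows the tile held level above the nest (top corners (193,108), (300,103), (330,208), (202,212)). All eight pins are visible, so I can measure tile to nest within one camera.

```bash
python3 - <<'E'
from h import *
s=camera("side");im=s["color"]
pin=np.array([(177,267),(202,249),(272,241),(305,256),(191,353),(225,370),(302,363),(327,341)])/4+[270,190]-.4
P=ray(s,pin,.020); print(np.round(P[:,:2]*1000)); print("pins",P.mean(0)*1000)
for th in(330,400):
  for z in (.119,):
    # white/coloured tile: mask by brightness, inside box below the fingers
    Q,m=mask_rect(s,(318,214,354,247),lambda i:((i.max(2)>th/2.2)&(i.sum(2)>250)),z); print("mask",rect(Q))
T=ray(s,np.array([(194,108),(300,103),(330,206),(203,211)])/4+[270,190]-.4,.119); print("tile",np.round(T*1000,1),T.mean(0)*1000)
Nq=ray(s,np.array([(134,236),(331,226),(376,396),(160,412)])/4+[270,190]-.4,.012); print("nest",np.round(Nq*1000,1),Nq.mean(0)*1000)
st()
E
```

```text
[[ 475. -175.]
 [ 491. -163.]
 [ 531. -162.]
 [ 546. -177.]
 [ 472. -239.]
 [ 488. -253.]
 [ 528. -254.]
 [ 544. -241.]]
pins [ 509.28748552 -208.2234039    20.        ]
mask (array([ 515.3, -207.1]), array([ 75.9, 103.3]), np.float32(80.77))
mask (array([ 508.5, -206.9]), array([63.6, 89.2]), np.float32(88.5))
tile [[ 485.4 -161.5  119. ]
 [ 541.2 -165.4  119. ]
 [ 538.  -246.9  119. ]
 [ 476.7 -241.4  119. ]] [ 510.32075615 -203.83289385  119.        ]
nest [[ 455.8 -138.3   12. ]
 [ 569.  -146.7   12. ]
 [ 562.  -274.7   12. ]
 [ 451.8 -268.7   12. ]] [ 509.65011831 -207.08973739   12.        ]
t 11.03 p [ 507.8 -203.7   85.8] x [ 0.  0. -1.] zyaw -1.79 w 61.4 F [ 0.2 -0.9 -0.4] q [-0.51  0.3   1.71  0.    1.13 -0.48]
```

Emit:
apply_moves:
  targets:
    - [[0.03, -0.0025, 0, 0.001, 0, 0, -1], [0.06, -0.0025, 0, 0.001, 0, 0, -1], [0.075, -0.0025, 0, 0.001, 0, 0, -1], [0.082, -0.0025, 0, 0.001, 0, 0, -1], [0.082, -0.0025, 0, 0.001, 0, 0, -1], [0.082, -0.0025, 0, 0.001, 0, 0, -1]]

```text
clock: 11.78
position: [0.5085, -0.2065, 0.0047]
tcp_rot: [0.011, 0.706, -0.012, 0.708]
force: [-0.2, -0.0, -0.5]
grip_width: 0.0612
```

```bash
python3 - <<'E'
from h import *
st()
s=camera("side")
b=cv2.resize(s["color"][225:305,295:375],None,fx=7,fy=7,interpolation=cv2.INTER_CUBIC)
cv2.imwrite("pics/c7.png",b[:,:,::-1])
E
```

```text
t 11.78 p [ 508.5 -206.5    4.7] x [ 0.002 -0.    -1.   ] zyaw -1.84 w 61.2 F [-0.2 -0.  -0.5] q [-0.51  0.39  1.81  0.    0.94 -0.48]
```

View pics/c7.png

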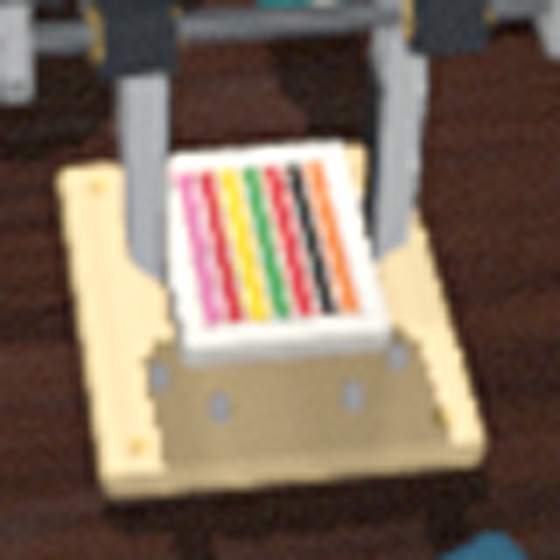

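Now the tile hangs about 8 mm over the pin tops. Its top corners are (168,155), (343,143), (388,330), (185,352), and the near pins are at (160,375), (218,405), (353,393), (398,355).

```bash
python3 - <<'E'
from h import *
s=camera("side");f=lambda a:np.array(a)/7+[295,225]-.43
np.set_printoptions(suppress=True,precision=1)
T=ray(s,f([(168,154),(343,142),(389,332),(185,352)]),.0382)*1000
print("tile",T[:,:2],T.mean(0),"near edge mid",(T[2]+T[3])/2, "bottom near edge",ray(s,f([(187,364),(388,346)]),.0282)*1000)
N=ray(s,f([(57,172),(365,145),(485,450),(102,486)]),.012)*1000; print("nest",N[:,:2],N.mean(0))
P=ray(s,f([(160,366),(219,397),(354,385),(399,347)]),.020)*1000; print("near pins",P[:,:2])
n=np.array([np.cos(np.radians(-1.9)),np.sin(np.radians(-1.9))]); l=np.array([-n[1],n[0]])
C=np.array([P[i,:2]-n*x-l*y for i,(x,y) in enumerate([(-36,-32),(-20,-46),(20,-46),(36,-32)])]);print("nest centre from pins",C,C.mean(0))
E
```

```text
tile [[ 486.8 -165.2]
 [ 542.4 -167.8]
 [ 538.1 -250.1]
 [ 478.  -249.1]] [ 511.3 -208.    38.2] near edge mid [ 508.1 -249.6   38.2] bottom near edge [[ 479.5 -244.4   28.2]
 [ 539.3 -246.2   28.2]]
nest [[ 454.7 -140. ]
 [ 556.8 -142. ]
 [ 562.4 -275.4]
 [ 450.4 -272.2]] [ 506.  -207.4   12. ]
near pins [[ 472.9 -236.4]
 [ 488.  -251. ]
 [ 528.2 -252.3]
 [ 544.8 -239.4]]
nest centre from pins [[ 509.9 -205.6]
 [ 509.5 -205.7]
 [ 509.7 -205.7]
 [ 509.8 -206.3]] [ 509.8 -205.8]
```

The tile is within about 1–2 mm of the pin centre. I shift y by +1 mm and lower gently.

Emit:
apply_moves:
  targets:
    - [[0.002, 0.001, -0.0005, 0, 0.002, 0, -1], [0.004, 0.001, -0.0005, 0, 0.002, 0, -1], [0.006, 0.001, -0.0005, 0, 0.002, 0, -1], [0.008, 0.001, -0.0005, 0, 0.002, 0, -1], [0.0095, 0.001, -0.0005, 0, 0.002, 0, -1], [0.0095, 0.001, -0.0005, 0, 0.002, 0, -1]]

```text
clock: 12.62
position: [0.5078, -0.2054, -0.005]
tcp_rot: [0.011, 0.707, -0.011, 0.707]
force: [-0.4, 0.9, -1.2]
grip_width: 0.0612
```

Emit:
apply_moves:
  targets:
    - [[0.001, 0, 0, 0, 0, 0, -1], [0.002, 0, 0, 0, 0, 0, -1], [0.003, 0, 0, 0, 0, 0, -1], [0.003, 0, 0, 0, 0, 0, -1]]

```text
clock: 13.12
position: [0.5077, -0.2054, -0.0081]
tcp_rot: [0.011, 0.707, -0.011, 0.707]
force: [-0.8, 0.4, -0.9]
grip_width: 0.0615
```

The tile is already below the pin tops with no force. A few more mm.

Emit:
apply_moves:
  targets:
    - [[0.001, 0, 0, 0, 0, 0, -1], [0.002, 0, 0, 0, 0, 0, -1], [0.003, 0, 0, 0, 0, 0, -1], [0.0035, 0, 0, 0, 0, 0, -1], [0.0035, 0, 0, 0, 0, 0, -1]]

```text
clock: 13.75
position: [0.5076, -0.2053, -0.0117]
tcp_rot: [0.011, 0.707, -0.011, 0.707]
force: [-0.5, 0.2, -0.6]
grip_width: 0.0614
```

Emit:
apply_moves:
  targets:
    - [[0, 0, 0, 0, 0, 0, 0.7], [0, 0, 0, 0, 0, 0, 0.7], [0, 0, 0, 0, 0, 0, 0.7], [0, 0, 0, 0, 0, 0, 0.7], [0, 0, 0, 0, 0, 0, 0.7], [0, 0, 0, 0, 0, 0, 0.7], [-0.03, 0, 0, 0, 0, 0, 0.7], [-0.07, 0, 0, 0, 0, 0, 0.7], [-0.12, 0, 0, 0, 0, 0, 0.7], [-0.12, 0, 0, 0, 0, 0, 0.7]]

```text
clock: 15.0
position: [0.5107, -0.2069, 0.1124]
tcp_rot: [0.01, 0.704, -0.013, 0.71]
force: [0.4, 0.0, -1.2]
grip_width: 0.0796
```

```bash
python3 - <<'E'
from h import *
st(); go(.5075,.3615,.10,6.45)
s=camera("side")
b=cv2.resize(s["color"][230:310,295:375],None,fx=7,fy=7,interpolation=cv2.INTER_CUBIC)
cv2.imwrite("pics/c8.png",b[:,:,::-1])
E
```

```text
t 15.0 p [ 510.7 -206.9  112.4] x [ 0.007 -0.004 -1.   ] zyaw -1.84 w 79.6 F [ 0.4  0.  -1.2] q [-0.51  0.28  1.67 -0.    1.18 -0.48]
go [ 0.0099  0.5681 -0.0216] [-0.1447  0.007   0.0047] rows 9.0972231760206 0.7763597235796023
```

View pics/c8.png

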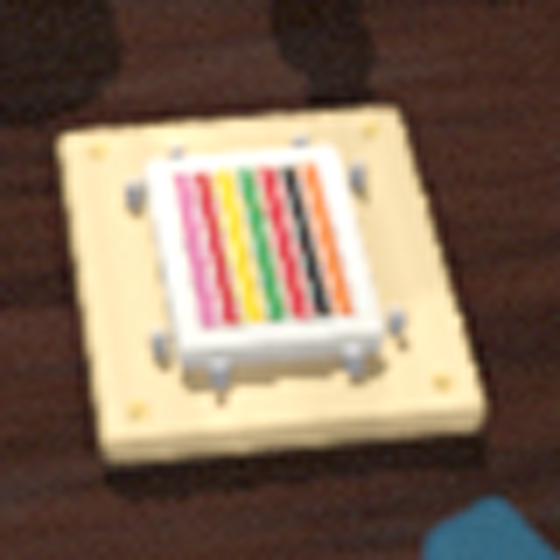

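The tile lies flat with all eight pins around it (pins at (135,197), (177,155), (302,143), (358,180), (160,348), (222,370), (355,358), (397,322)). Now the stencil.

Emit:
apply_moves:
  targets:
    - [[0.01, 0.05, -0.002, -0.03, 0.001, 0.001, 0.3], [0.01, 0.11, -0.004, -0.06, 0.002, 0.002, 0.3], [0.01, 0.17, -0.006, -0.09, 0.004, 0.003, 0.3], [0.01, 0.23, -0.009, -0.12, 0.005, 0.004, 0.3], [0.01, 0.29, -0.011, -0.1447, 0.007, 0.0047, 0.3], [0.01, 0.35, -0.014, -0.1447, 0.007, 0.0047, 0.3], [0.01, 0.41, -0.016, -0.1447, 0.007, 0.0047, 0.3], [0.01, 0.47, -0.018, -0.1447, 0.007, 0.0047, 0.3], [0.01, 0.53, -0.02, -0.1447, 0.007, 0.0047, 0.3], [0.01, 0.568, -0.0216, -0.1447, 0.007, 0.0047, 0.3], [0.01, 0.568, -0.0216, -0.1447, 0.007, 0.0047, 0.3], [0.01, 0.568, -0.0216, -0.1447, 0.007, 0.0047, 0.3]]

```text
clock: 16.55
position: [0.5045, 0.3611, 0.0972]
tcp_rot: [-0.04, 0.709, 0.04, 0.703]
force: [0.5, -0.3, -1.0]
grip_width: 0.0611
```

```bash
python3 - <<'E'
from h import *
st(); go(.508,.3622,-.0155,6.45)
c=camera("top")
T=mask_rect(c,(382,176,412,208),lambda i:(i.min(2)>165),.022); print("tile white?",rect(T[0]))
E
```

```text
t 16.55 p [504.5 361.1  97.2] x [-0.007 -0.    -1.   ] zyaw 6.46 w 61.1 F [ 0.5 -0.3 -1. ] q [0.51 0.4  1.53 0.   1.22 0.39]
go [0.1127 0.0006 0.0044] [ 0.0002 -0.0072 -0.0007] rows 1.8041677350994072 0.03891304018649078
tile white? (array([ 496.9, -208. ]), array([78.4, 82.6]), np.float32(88.46))
```

Emit:
apply_moves:
  targets:
    - [[0.04, 0.0006, 0.0044, 0, -0.007, 0, 0.3], [0.07, 0.0006, 0.0044, 0, -0.007, 0, 0.3], [0.09, 0.0006, 0.0044, 0, -0.007, 0, 0.3], [0.1, 0.0006, 0.0044, 0, -0.007, 0, 0.3], [0.106, 0.0006, 0.0044, 0, -0.007, 0, 0.3], [0.1127, 0.0006, 0.0044, 0, -0.007, 0, 0.3], [0.1127, 0.0006, 0.0044, 0, -0.007, 0, 0.3], [0.1127, 0.0006, 0.0044, 0, -0.007, 0, 0.3]]

```text
clock: 17.6
position: [0.5087, 0.3622, -0.0146]
tcp_rot: [-0.039, 0.706, 0.04, 0.706]
force: [0.5, 0.2, 0.5]
grip_width: 0.0611
```

```bash
python3 - <<'E'
from h import *
st(); go(.508,.3622,-.0155,6.45)
s=camera("side")
u,v=proj(s,[.508,.362,.03])[0].astype(int); print(u,v)
b=cv2.resize(s["color"][v-35:v+35,u-40:u+40],None,fx=8,fy=8,interpolation=cv2.INTER_CUBIC)
cv2.imwrite("pics/c9.png",b[:,:,::-1])
E
```

```text
t 17.6 p [508.7 362.2 -14.6] x [ 0.001  0.002 -1.   ] zyaw 6.41 w 61.1 F [0.5 0.2 0.5] q [0.51 0.5  1.66 0.   0.98 0.39]
go [ 0.0009  0.0001 -0.0007] [-0.0007  0.0014 -0.0015] rows 0.01902698005964757 0.011483633715191071
298 140
```

Emit:
apply_moves:
  targets:
    - [[0.001, 0, -0.0005, 0, 0, 0, -1], [0.001, 0, -0.0005, 0, 0, 0, -1], [0.001, 0, -0.0005, 0, 0, 0, -1], [0.001, 0, -0.0005, 0, 0, 0, -1], [0.001, 0, -0.0005, 0, 0, 0, -1], [0.001, 0, -0.0005, 0, 0, 0, -1], [0.001, 0, -0.0005, 0, 0, 0, -1], [0.001, 0, -0.0005, 0, 0, 0, -1]]

```text
clock: 18.65
position: [0.5084, 0.3622, -0.0155]
tcp_rot: [-0.039, 0.705, 0.04, 0.707]
force: [0.6, -0.1, 0.5]
grip_width: 0.0178
```

Gripped on the 18 mm batten. I lift to about 0.13 m.

Emit:
apply_moves:
  targets:
    - [[-0.01, 0, 0, 0, 0, 0, -1], [-0.025, 0, 0, 0, 0, 0, -1], [-0.045, 0, 0, 0, 0, 0, -1], [-0.07, 0, 0, 0, 0, 0, -1], [-0.1, 0, 0, 0, 0, 0, -1], [-0.12, 0, 0, 0, 0, 0, -1], [-0.13, 0, 0, 0, 0, 0, -1], [-0.13, 0, 0, 0, 0, 0, -1], [-0.13, 0, 0, 0, 0, 0, -1]]

```text
clock: 19.77
position: [0.5075, 0.3616, 0.1136]
tcp_rot: [-0.039, 0.706, 0.04, 0.706]
force: [0.6, 0.2, -0.9]
grip_width: 0.0177
```

```bash
python3 - <<'E'
from h import *
st(); y=-1.9; r=np.radians(y)
gx,gy=.5076+.041*np.cos(r),-.2053+.041*np.sin(r); print(gx,gy)
go(gx,gy,.115,y)
E
```

```text
t 19.77 p [507.5 361.6 113.6] x [-0.     0.001 -1.   ] zyaw 6.42 w 17.7 F [ 0.6  0.2 -0.9] q [0.51 0.39 1.5  0.   1.25 0.39]
0.5485774588536121 -0.2066593623139296
go [-0.0019 -0.5693 -0.0227] [ 1.452e-01 -1.000e-04 -9.000e-04] rows 9.115490733535607 0.7773458442377142
```

Emit:
apply_moves:
  targets:
    - [[-0.002, -0.02, -0.001, 0, 0, 0, -1], [-0.002, -0.06, -0.0025, 0.02, 0, 0, -1], [-0.002, -0.11, -0.0045, 0.04, 0, 0, -1], [-0.002, -0.16, -0.0065, 0.06, 0, 0, -1], [-0.002, -0.21, -0.0085, 0.08, 0, 0, -1], [-0.002, -0.26, -0.0105, 0.1, 0, 0, -1], [-0.002, -0.31, -0.0125, 0.12, 0, 0, -1], [-0.002, -0.36, -0.0145, 0.145, 0, 0, -1], [-0.002, -0.41, -0.0165, 0.145, 0, 0, -1], [-0.002, -0.45, -0.018, 0.145, 0, 0, -1], [-0.002, -0.48, -0.019, 0.145, 0, 0, -1], [-0.002, -0.5, -0.02, 0.145, 0, 0, -1]]

```text
clock: 21.28
position: [0.5424, -0.1396, 0.1147]
tcp_rot: [0.013, 0.708, -0.012, 0.706]
force: [-0.2, 0.5, -1.9]
grip_width: 0.0179
```

Emit:
apply_moves:
  targets:
    - [[0, -0.02, -0.001, 0, 0, 0, -1], [0, -0.04, -0.002, 0, 0, 0, -1], [0, -0.055, -0.0025, 0, 0, 0, -1], [0, -0.063, -0.003, 0, 0, 0, -1], [0, -0.063, -0.003, 0, 0, 0, -1], [0, -0.063, -0.003, 0, 0, 0, -1]]

```text
clock: 22.02
position: [0.5371, -0.2018, 0.1146]
tcp_rot: [0.013, 0.708, -0.012, 0.706]
force: [0.1, 0.1, -1.8]
grip_width: 0.0179
```

```bash
python3 - <<'E'
from h import *
st(); go(.5486,-.2067,.05,-1.9); go(.5486,-.2067,.0035,-1.9)
E
```

```text
t 22.02 p [ 537.1 -201.8  114.6] x [-0.002  0.002 -1.   ] zyaw -1.97 w 17.9 F [ 0.1  0.1 -1.8] q [-0.48  0.32  1.61  0.    1.22 -0.45]
go [ 0.0646 -0.0046  0.0117] [-0.0013 -0.0018 -0.0015] rows 1.0524542864636295 0.014129104138489714
go [ 0.1111 -0.0046  0.0118] [-0.0013 -0.0018 -0.0015] rows 1.788560722042686 0.014129104138489714
```

The final reported z must be +14.5 mm (underside at 30 mm), not 3.5. First I stop at z = 50 mm for a visual check.

Emit:
apply_moves:
  targets:
    - [[0.02, -0.002, 0.004, 0, -0.002, 0, -1], [0.04, -0.004, 0.008, 0, -0.002, 0, -1], [0.055, -0.0046, 0.0117, 0, -0.002, 0, -1], [0.0646, -0.0046, 0.0117, 0, -0.002, 0, -1], [0.0646, -0.0046, 0.0117, 0, -0.002, 0, -1], [0.0646, -0.0046, 0.0117, 0, -0.002, 0, -1]]

```text
clock: 22.78
position: [0.5489, -0.2069, 0.0506]
tcp_rot: [0.013, 0.707, -0.012, 0.707]
force: [0.4, -0.3, -0.5]
grip_width: 0.018
```

```bash
python3 - <<'E'
from h import *
st(); go(.5486,-.2067,.0145,-1.9)
s=camera("side");c=camera("top")
b=cv2.resize(s["color"][205:305,290:380],None,fx=5.5,fy=5.5,interpolation=cv2.INTER_CUBIC)
a=cv2.resize(c["color"][155:230,355:440],None,fx=3.5,fy=3.5,interpolation=cv2.INTER_CUBIC)
o=np.zeros((550,795,3),np.uint8);o[:,:495]=b;o[:a.shape[0],495:495+a.shape[1]]=a
cv2.imwrite("pics/c10.png",o[:,:,::-1])
E
```

```text
t 22.77 p [ 548.9 -206.9   50.6] x [ 0.001  0.001 -1.   ] zyaw -1.97 w 18.0 F [ 0.4 -0.3 -0.5] q [-0.48  0.39  1.67  0.    1.08 -0.45]
go [ 0.0361  0.0001 -0.0004] [-0.0012  0.0012 -0.001 ] rows 0.5768791388527997 0.01046322590873441
```

View pics/c10.png

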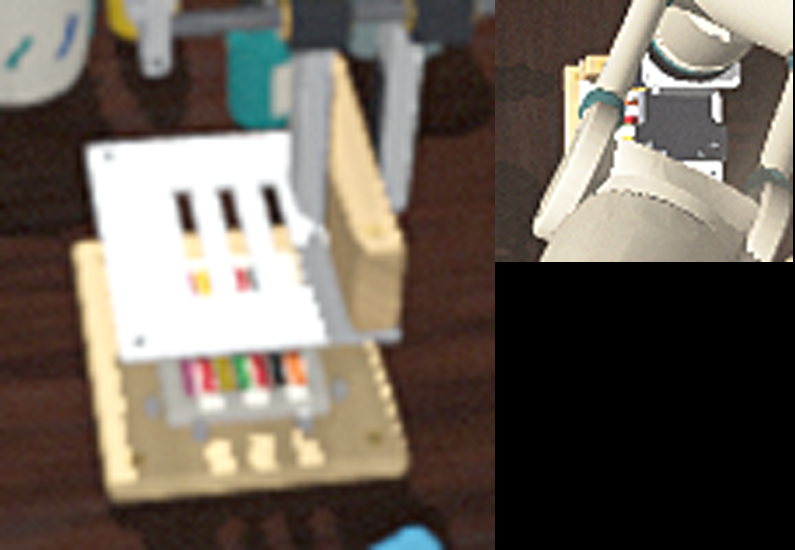

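The stencil hangs level above the tile: sheet corners (87,148), (122,358), (400,335), batten on the right (+x) side, tile beneath. I measure these corners.

```bash
python3 - <<'E'
from h import *
np.set_printoptions(suppress=True,precision=1)
s=camera("side");f=lambda a:np.array(a)/5.5+[290,205]-.41
L=ray(s,f([(87,147),(122,357),(400,334)]),.0681)*1000; print(L[:,:2])
e=L[2]-L[1]; l=L[0]-L[1]; print("lens",np.linalg.norm(e),np.linalg.norm(l),"yaw",np.degrees(np.arctan2(e[1],e[0])),np.degrees(np.arctan2(l[1],l[0]))-90)
print("centre",(L[0]+L[2])/2)
# centre from slots (outer corners, sheet top): far ends & near ends
S=ray(s,f([(183,192),(268,186),(200,292),(252+36,286)]),.0681)*1000; print("slots",S[:,:2],S.mean(0))
# batten top near end
B=ray(s,f([(366,247),(402,240)]),.1081)*1000; print("batten near top",B[:,:2])
E
```

```text
[[ 460.6 -144.8]
 [ 457.3 -260.6]
 [ 557.8 -264.2]]
lens 100.55491567917944 115.86573810837073 yaw -2.022034992333061 -1.6278269124427283
centre [ 509.2 -204.5   68.1]
slots [[ 493.8 -177. ]
 [ 527.1 -178.4]
 [ 490.5 -232.4]
 [ 523.1 -234.1]] [ 508.6 -205.5   68.1]
batten near top [[ 543.6 -259.8]
 [ 557.  -258.1]]
```

Centre (509,−205), yaw −1.9°, and edge lengths of 100.6 and 115.9 mm confirm the height and that the sheet is level. I descend 35 mm gently.

Emit:
apply_moves:
  targets:
    - [[0.008, -0.0003, -0.0003, -0.001, 0.001, 0, -1], [0.016, -0.0003, -0.0003, -0.001, 0.001, 0, -1], [0.023, -0.0003, -0.0003, -0.001, 0.001, 0, -1], [0.029, -0.0003, -0.0003, -0.001, 0.001, 0, -1], [0.033, -0.0003, -0.0003, -0.001, 0.001, 0, -1], [0.035, -0.0003, -0.0003, -0.001, 0.001, 0, -1], [0.035, -0.0003, -0.0003, -0.001, 0.001, 0, -1], [0.035, -0.0003, -0.0003, -0.001, 0.001, 0, -1], [0.035, -0.0003, -0.0003, -0.001, 0.001, 0, -1], [0.035, -0.0003, -0.0003, -0.001, 0.001, 0, -1], [0.035, -0.0003, -0.0003, -0.001, 0.001, 0, -1]]

```text
clock: 24.3
position: [0.5487, -0.2073, 0.0158]
tcp_rot: [0.012, 0.707, -0.012, 0.707]
force: [0.4, 0.8, -1.2]
grip_width: 0.0178
```

```bash
python3 - <<'E'
from h import *
st(); s=camera("side")
b=cv2.resize(s["color"][215:310,290:380],None,fx=6,fy=6,interpolation=cv2.INTER_CUBIC)
cv2.imwrite("pics/c11.png",b[:,:,::-1]); st()
E
```

```text
t 24.3 p [ 548.7 -207.3   15.8] x [ 0.001  0.001 -1.   ] zyaw -1.92 w 17.8 F [ 0.4  0.8 -1.2] q [-0.48  0.43  1.71  0.    1.   -0.45]
t 24.35 p [ 548.7 -207.3   15.7] x [ 0.001  0.001 -1.   ] zyaw -1.92 w 17.9 F [ 0.1 -0.  -2.5] q [-0.48  0.43  1.71  0.    1.   -0.45]
```

View pics/c11.png

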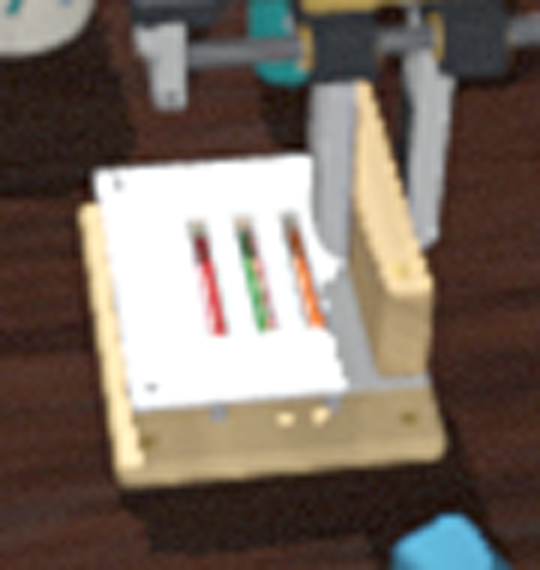

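The stencil is level over the tile, its corners at (95,172), (135,407), (430,380), with the stripes showing through all three slots and no force. One numeric check, then I hand in.

```bash
python3 - <<'E'
from h import *
s=camera("side"); L=ray(s,np.array([(95,171),(135,406),(430,380)])/6+[290,215]-.42,.0332)*1000
print(np.round(L[:,:2],1),np.round((L[0]+L[2])/2,1),np.linalg.norm(L[2]-L[1]),np.linalg.norm(L[0]-L[1])); st()
print(hand_in())
E
```

```text
[[ 460.5 -144. ]
 [ 457.9 -261.5]
 [ 558.1 -264.7]] [ 509.3 -204.4   33.2] 100.26363208808768 117.4484753208225
t 24.4 p [ 548.7 -207.2   15.7] x [ 0.001  0.001 -1.   ] zyaw -1.92 w 17.8 F [-0.3  0.5 -1.7] q [-0.48  0.43  1.71  0.    1.   -0.45]
the job is handed in; nothing more can be done
None
```

I laid the large tile in the pin nest and let go. Then I took the slotted stencil by its batten, carried it over the row, and handed in at 24.4 s with it still held above the tile. The hand-in gave no verdict.

**Tile:** After release, the side view showed it lying flat with all eight pins around it.

**Stencil:** The last side-camera reading put its centre at (509, −204) mm. The pins gave about (510, −206) mm in the same camera, so the two agree to about 2 mm. The tool's yaw was −1.9°, the same as the nest's. The sheet looked level; its edges measured 100.3 and 117.4 mm, against a true 100 and 116 mm. By the tool height, the gap to the tile was about 9 mm, and I saw no contact force.

**What disagreed or went wrong:**
- **Tool height:** The real fingertips stood 26.5 mm above the reported tool position. My first grasp closed on air above the tile. I found the offset from the cameras, confirmed it by touching the table, and allowed for it from then on.
- **Cameras:** The two cameras differed by about 2 mm on where the nest is, which is within their calibration.
- **Not re-measured:** I did not measure the bystanders or the dot stencil again at the end. I felt no contact with them on the way.

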